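# Load the shuttle under the sprung bail of the checking jig

### The job

Load the grey shuttle into the checking jig, bevelled nose first: slide it along the bed between the guide rails so that its nose pushes the sprung wire bail up and it slips beneath the red roller, and press it gently home against the rubber-tipped end stop, without overloading that stop. Do not push the bail with the gripper itself. Let go so that it stays flat and straight on the bed, held down by the bail and still touching the stop. Do not push aside the blue cup, the black tape roll or the bottle.

Things in the scene. Friction and masses are not known exactly. Their poses are not given: they have to be found in the camera images.
- shuttle_grip (a point): Centre of the black grip block of the loose grey shuttle (0.18 to 0.35 kg). x to the bevelled nose, z up. Block 28 mm long (x), 26 wide (y), 35 high, standing on the tongue, from 10 to 45 mm above the shuttle's underside (this point: 27.5 mm above it). Grip it across the 26 mm width. The tongue, a flat plate 100 x 40 x 10 mm, reaches 84 mm ahead of this point and 16 mm behind.
- shuttle_nose (a point): Middle of the shuttle's front edge at its underside, 84 mm ahead of the grip centre and 27.5 mm lower; axes as the grip's. Over the last 14 mm to this edge the tongue's top slopes from 10 mm down to 3 mm thick: this bevel lifts the bail.
- jig: Fixed aluminium checking jig, 200 x 92 mm; place and yaw vary. Origin: centre of its underside, on the table. x = loading direction, z up. Bed top 10 mm above the origin. Two dark rails, 6 mm high, leave a channel 42.5 mm wide centred on y = 0 from x = -26 to 48 mm, its mouth flared from x = -44 to -26 mm; before it, x = -100 to -44 mm, the bed is open. The bail's roller crosses at x = 0.
- bail (a joint): Angle (rad) of the sprung wire bail: 0 at rest, grows as its roller is lifted; about 0.12 with the 10 mm tongue beneath. Pivot 50 mm beyond the roller. The spring presses the roller down with 3.6 N at rest, 5 N on the tongue. Pushing the nose under takes some 10 to 17 N at the hand, then drag is 6 to 11 N; pushing so high adds bed friction: about half of any further push reaches the stop.
- bail_roller (a point): Centre of the bail's red roller (12 mm diameter, 34 mm long, turns freely on the wire), lying across the channel at jig x = 0. At rest its underside is 4 mm above the bed. It moves with the bail.
- stop_block: Blue end-stop block, 20 x 34 x 26 mm, fixed on the bed, jig x = 78 to 98 mm; origin: centre of its underside, axes as the jig's. It carries a screw along the channel's middle, 7 mm above the bed, ending in a black rubber buffer, 12 mm diameter. The screw is set anew each time and NOT measured: the buffer's face is anywhere from jig x = 26 to 50 mm, to be found by touch.
- stop_load (a point): A fixed mark on top of the stop block (26 mm above the bed); it tells nothing of the buffer. The buffer sits on a spring of 5 N per mm, 5 mm travel. Home: the nose is left resting on it with more than 1 N (0.2 mm of spring). More than 10 N (2 mm) on it overloads the stop. Bed friction under the bail's load then keeps the released shuttle there against the spring.
- blue_cup: Bystander: round blue parts cup, 73 mm wide, 34 mm high; origin: centre of its underside.
- black_tape: Bystander: roll of black tape lying flat, 55 mm wide, 19 mm high; origin: centre of its underside.
- bottle: Bystander: slim bottle with a red spout, 37 mm wide, 120 mm high; origin: centre of its underside.

How it is judged (in metres and radians):
On the way, in this order (a step that is already met when the one before it is completed fails the run):
1. the shuttle has pushed the bail up and lies beneath its roller (value of joint bail between 0.09 and 0.16 rad and x of shuttle_grip in the frame of jig above -0.072 m and z of shuttle_grip in the frame of jig below 0.0405 m), for 0.1 s.
2. the shuttle is pressed against the end stop (contact force between shuttle and stop_block above 1.5 N), for 0.1 s.
At the end, for the whole second after the job is handed in: the shuttle lies flat on the bed between the rails (within 3 mm of the middle, within 0.06 rad of the jig's direction), at rest and released, the bail's roller bearing on its tongue (bail 0.09 to 0.16 rad), its nose resting against the stop's buffer with more than 1 N (contact force between shuttle and stop_block above 1 N and value of joint bail between 0.09 and 0.16 rad and y of shuttle_grip in the frame of jig between -0.003 and 0.003 m and z of shuttle_grip in the frame of jig between 0.034 and 0.0395 m and angle between the x axis of shuttle_grip and the x axis of jig, either way round below 0.06 rad and angle between shuttle_grip's own z axis and vertical below 0.05 rad and linear speed of shuttle below 0.01 m/s); the robot touches nothing.
It fails at once if the end stop is overloaded: more than 10 N between shuttle and stop (contact force between shuttle and stop_block above 10 N).
It fails at once if the gripper pushes on the bail itself (contact force between the fingers and bail above 3 N).
It fails at once if a bystander is pushed aside by more than 15 mm (distance of any of blue_cup, black_tape, bottle from where it was at the start of the episode above 0.015 m).
It also fails if it takes over 61 s, if anything falls off the work surface, if the arm or the gripper's body presses on something with over 40 N, if the wrist force passes 120 N, or if a joint passes its speed limit or range.

### The arm

A 6-joint arm with a two-finger parallel gripper is mounted at the origin on a cart in front of the work surface, level with it; the furniture and walls round the work are solid. World frame = base frame: x ahead of the robot, y to its left, z up, the work surface at z = 0. Lengths are in mm, angles in rad, forces in N, time in s.
With the tool pointing down it reaches from about 200 to 875 mm from the base axis. Payload 3.4 kg.
Tool frame: the origin (TCP) lies on the centre line of the jaws, within the pads' length; the fingertips stand 17 mm ahead of it and the grasp point (between the pads) lies 2 mm behind it (arm.finger_overhang is the distance from the TCP to the fingertips, in mm); z points along the fingers, y is the line along which they close (so a half turn about z gives the same grasp; the last joint's range is limited). The gripper opens to 94 mm and grips with 3 to 60 N. Pads are 16 mm wide; open, the fingers measure 119 mm over their backs; the gripper's body (75 mm by 177 mm) begins 78 mm behind the grasp point.
Start: joints at [-1.382, 0.276, 1.505, -0, 1.361, -0.121], TCP at [175.298, -547.662, 222.493] pointing down, gripper open.
Joint ranges: [-2.89, 2.89], [-0.75, 2.08], [0.22, 2.7], [-1.18, 4.32], [0.11, 2.71], [-2.7, 2.7]. Speed limits (rad/s): [2.57, 2.57, 3.14, 3.14, 3.14, 3.14].

### API

Orientations are given as a 3x3 rotation matrix whose columns are the frame's x, y, z axes.
In Python, from cell import arm gives the robot as it stands.
- The arm moves only by the tool jog_arm, never from a script. Its argument "deltas" is a list of rows, each a list of 5 numbers: the opening in per cent of the stroke, from 0 (shut) to 100 (fully open), then the shift along the world's x, y, z in mm, then the turn about the world's z in degrees. A call has 1 to 10 rows; each row is the pose to reach, as a shift and turn from the pose commanded when the call began; what a row does not reach only later rows make up. A row lasts 1/12 s, in which the tool goes at most 41.7 mm and 7.16 degrees, less where a joint would pass 70% of its speed; a pose out of reach is approached as far as the arm can. A call with a gripper value outside its range is refused whole. The fingers move at their own pace and stop on an object; the grip force is fixed at half the most. Time passes only in rows, so rows that repeat a pose let the fingers close. It gives the time, the measured TCP pose, the force, the opening and the grip force at its end, in the units of the state.
- arm.read_state(): the state, without advancing time (a new reading comes with each control period).
- arm.capture(name): name is "scene" or "top" or "wrist"; returns (picture, depth): 480x640x3 uint8, red, green, blue; 480x640 float32, mm along the optical axis (not along the pixel's ray), 0 where there is no reading.
- arm.calibration(name): a dict with "intrinsics" (3x3 intrinsics, pixels), "R" (3x3) and "t" (3): a world point X has camera coordinates R X + t; the wrist camera has in their place "hand_eye" (4x4, takes a point from camera to tool coordinates, whose origin is the TCP and whose axes are the flange's). Camera axes: x right, y down, z forward; pixel columns grow to the right and rows downward; lengths in mm; the calibration is good to about 2 mm. The wrist camera is an equidistant fisheye: a pixel r from the principal point sees the ray r / f radians off the axis. A picture is of the moment at which its call begins: read the wrist's pose just before it. calibration takes no time and is no camera call.
- arm.sign_off(): hands the job in; it is judged then, once.
The state is a dict: "clock": time; "q": joint angles; "dq": joint speeds; "joint_torque": joint torques, N m; "tcp_pos": TCP position; "ee_rot": TCP orientation; "wrist_force": force on the tool from outside, world axes, zero at the start; "wrist_torque": the same for the moment, N m; "grip_width": finger opening in mm; "grasp_force": force on a finger pad.
Only numpy, scipy, OpenCV 4.12 (cv2) and the standard library are available. Lean on these libraries where they do the work, as an engineer would, in place of code of your own. Each camera call takes 0.05 s, during which the arm holds its last target. There are 200 camera calls.

## Working session

There is one attempt and no reset: what is moved stays moved. The work goes in short steps, Python scripts to look and compute and a tool call to move; the robot and the scene stay as the last step left them, time stands still between calls to the robot, and variables do not carry over. Pictures are saved under pics/ and viewed, at most 10 in all, crops included, and the job is handed in when it is done.

Besides the shell and the picture viewer there is one more tool, called by a JSON object that holds its "api" and its "payload", one argument or row to a line. jog_arm: Moves the arm, as the interface text tells. Its arguments: {"type":"object","properties":{"deltas":{"type":"array","items":{"type":"array","items":{"type":"number"}}}},"required":["deltas"]}

```bash
mkdir -p pics; cat > h.py <<'E'
import numpy as np, cv2
from cell import arm
def grab(n):
    p,d=arm.capture(n); cv2.imwrite(f'pics/{n}_{arm.read_state()["clock"]:.2f}.png',p[:,:,::-1]); np.savez(f'{n}.npz',p=p,d=d); return p,d
def cloud(n,d):
    c=arm.calibration(n); K=np.array(c['intrinsics']); v,u=np.mgrid[:480,:640]
    X=np.stack([(u-K[0,2])/K[0,0]*d,(v-K[1,2])/K[1,1]*d,d],-1)
    return (X-np.array(c['t']).ravel())@np.array(c['R'])
E
python3 - <<'E'
from h import *
for n in('top','scene'):
    grab(n)
    c=arm.calibration(n);print(c)
import os;print(os.listdir('pics'));print(arm.read_state())
E
```

```text
{'intrinsics': array([[523.30452447,   0.        , 325.03577583],
       [  0.        , 523.30452447, 243.41458989],
       [  0.        ,   0.        ,   1.        ]]), 'R': array([[-2.79474348e-02, -9.99591045e-01, -6.05677289e-03],
       [-9.79888011e-01,  2.85931959e-02, -1.97489027e-01],
       [ 1.97581446e-01,  4.15647414e-04, -9.80286387e-01]]), 't': array([-171.84620582,  570.81982738,  982.95266818])}
{'intrinsics': array([[575.96960509,   0.        , 324.3151681 ],
       [  0.        , 575.96960509, 250.22524547],
       [  0.        ,   0.        ,   1.        ]]), 'R': array([[ 0.87697239, -0.48053953, -0.00109075],
       [-0.3539014 , -0.6443222 , -0.67794004],
       [ 0.3250742 ,  0.59492071, -0.73511639]]), 't': array([-588.94674071,  102.54974743,  859.60921222])}
['scene_0.10.png', 'top_0.05.png']
{'clock': 0.1, 'q': array([-1.38196469e+00,  2.76545261e-01,  1.50593371e+00, -2.02592858e-06,
        1.36070970e+00, -1.20983418e-01]), 'dq': array([ 6.25787870e-04, -4.39304068e-04, -3.47888987e-03,  1.10772261e-03,
       -7.83032273e-04,  3.48417765e-05]), 'joint_torque': array([ 1.77559945e-03, -4.05455625e+01, -2.37779385e+01,  7.03295111e-02,
        2.98742973e-02, -5.32481579e-05]), 'tcp_pos': array([ 175.22566817, -547.17837003,  221.71253785]), 'ee_rot': array([[ 9.52389871e-01,  3.04882669e-01, -3.01537742e-04],
       [ 3.04882759e-01, -9.52388601e-01,  1.56727956e-03],
       [ 1.90655267e-04, -1.58459483e-03, -9.99998726e-01]]), 'wrist_force': array([ 0.84383903, -0.33773524,  0.79251489]), 'wrist_torque': array([-0.02183405, -0.04340598, -0.00064295]), 'grasp_force': 0.0, 'grip_width': 94.107938846123}
```

View pics/top_0.05.png

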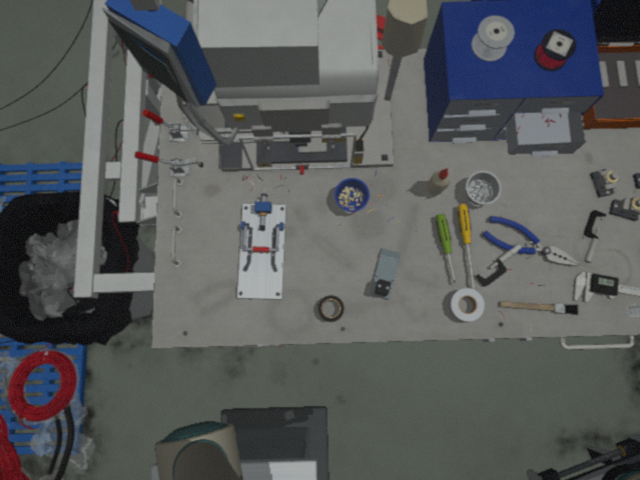

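View pics/scene_0.10.png

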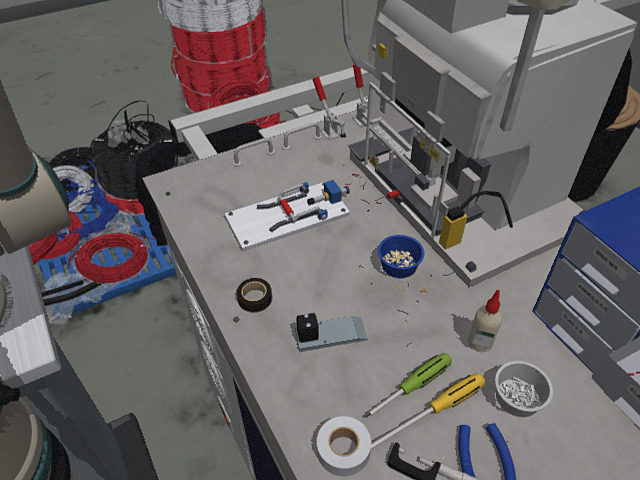

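The top view shows the jig at about (262,250) with loading direction up the image. The shuttle is at (385,272) with its block at (383,287). The tape is at (331,308), the cup at (351,196) and the bottle at (440,182).

```bash
python3 - <<'E'
from h import *
z=np.load('top.npz');p=z['p'];
cv2.imwrite('pics/c1.png',cv2.resize(p[187:327,225:410,::-1],None,fx=4,fy=4,interpolation=cv2.INTER_CUBIC))
W=cloud('top',z['d'])
for u,v in[(262,290),(246,280),(262,250),(262,207),(385,262),(383,285),(350,300),(331,298),(265,225)]:print(u,v,W[v,u].round(1))
E
```

```text
262 290 [481.7 -56.9  11.2]
246 280 [503.2 -24.1  10.4]
262 250 [561.5 -59.3  27.8]
262 207 [650.4 -60.4  34.5]
385 262 [ 532.3 -310.4   10.4]
383 285 [ 480.4 -299.8   48.7]
350 300 [ 457.1 -235.9    1.3]
331 298 [ 460.6 -196.9   19.4]
265 225 [618.4 -63.4   8.5]
```

View pics/c1.png

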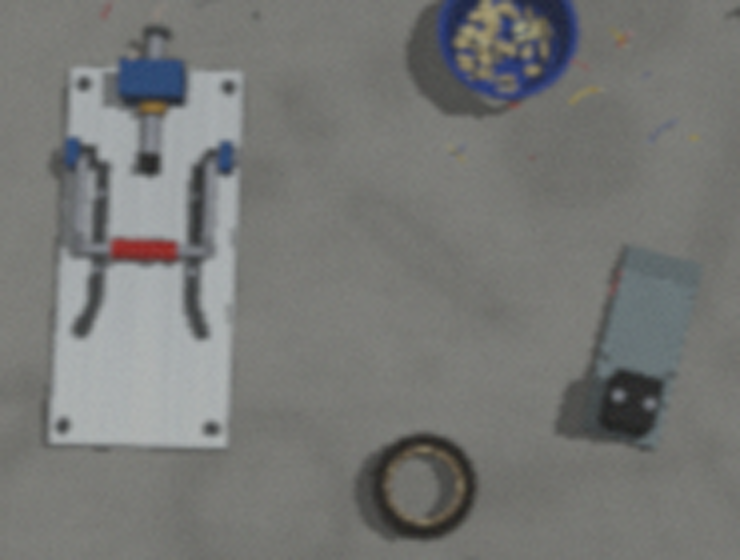

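The crop shows the jig's corners at about (69,67), (243,70), (228,448) and (47,444). The roller's middle is at (145,250). The tongue's nose corners are at (627,246) and (700,263), and the block top centre is at (632,404).

```bash
cat >> h.py <<'E'
def onplane(n,uv,z):
    c=arm.calibration(n);K=np.array(c['intrinsics']);R=np.array(c['R']);t=np.array(c['t']).ravel()
    o=-R.T@t; uv=np.atleast_2d(uv).astype(float)
    r=np.c_[(uv-K[:2,2])/[K[0,0],K[1,1]],np.ones(len(uv))]@R
    return o+r*((z-o[2])/r[:,2])[:,None]
E
python3 - <<'E'
from h import *
f=lambda L:(np.array(L)+.5)/4-.5+[225,187]
J=onplane('top',f([(69,67),(243,70),(228,448),(47,444)]),10)
print(J.round(1),'c',J.mean(0).round(1)); x=(J[0]+J[1]-J[2]-J[3])/2; y=(J[0]+J[3]-J[1]-J[2])/2
print(np.linalg.norm(x),np.linalg.norm(y),np.degrees(np.arctan2(x[1],x[0])),np.degrees(np.arctan2(-y[0],y[1])))
print('roller',onplane('top',f([(145,250),(112,249),(177,252)]),24).round(1))
print('buffer,stopcorners',onplane('top',f([(149,152)]),17).round(1))
N=onplane('top',f([(627,246),(700,263)]),3);print('nose',N.round(1),N.mean(0))
B=onplane('top',f([(608,372),(662,375),(656,438),(600,430)]),45);print('block',B.round(1),B.mean(0))
d=N.mean(0)-B.mean(0);print(np.hypot(d[0],d[1]),np.degrees(np.arctan2(d[1],d[0])))
for n in('top','scene'):
  z=np.load(n+'.npz');W=cloud(n,z['d']).reshape(-1,3)
  for nm,(x0,x1,y0,y1),(a,b) in(('jig',(440,700,-140,20),(6,14)),('sh',(430,610,-370,-250),(5,14)),('blk',(430,610,-370,-250),(38,55))):
    m=(W[:,0]>x0)&(W[:,0]<x1)&(W[:,1]>y0)&(W[:,1]<y1)&(W[:,2]>a)&(W[:,2]<b)
    print(n,nm,m.sum(),cv2.minAreaRect(W[m,:2].astype(np.float32)),np.median(W[m],0).round(1))
E
```

```text
[[ 666.4  -15.    10. ]
 [ 662.  -106.8   10. ]
 [ 463.1  -96.6   10. ]
 [ 467.7   -4.4   10. ]] c [564.8 -55.7  10. ]
199.0293611795761 92.08429229048096 -2.985570541165335 -2.8095283097328076
roller [[564.1 -56.5  24. ]
 [565.1 -39.6  24. ]
 [562.6 -72.9  24. ]]
buffer,stopcorners [[617.3 -57.9  17. ]]
nose [[ 563.  -305.2    3. ]
 [ 552.9 -342.7    3. ]] [ 557.95122707 -323.9439388     3.        ]
block [[ 491.9 -288.1   45. ]
 [ 489.6 -314.7   45. ]
 [ 458.6 -310.1   45. ]
 [ 463.3 -282.8   45. ]] [ 475.87311716 -298.94613959   45.        ]
85.80038514949399 -16.938696021321757
top jig 3208 ((580.0139770507812, -59.998077392578125), (242.6155548095703, 139.1857452392578), 8.088438034057617) [544.8 -56.6  10.3]
top sh 693 ((518.0494995117188, -305.261962890625), (93.8404541015625, 182.64852905273438), 78.6054916381836) [ 518.3 -312.8    9.6]
top blk 187 ((477.3887939453125, -300.95465087890625), (25.88339614868164, 27.985424041748047), 73.51880645751953) [ 477.  -300.5   44.8]
scene jig 3364 ((574.3814697265625, -59.52189254760742), (95.7634048461914, 218.92031860351562), 86.97911071777344) [541.9 -64.1   9.6]
scene sh 1243 ((509.1464538574219, -312.6418762207031), (42.880435943603516, 97.1113510131836), 73.04754638671875) [ 516.9 -317.8    9.4]
scene blk 339 ((477.86639404296875, -303.59051513671875), (27.999160766601562, 27.820573806762695), 73.26589965820312) [ 476.7 -305.4   44.2]
```

Jig centre is (565,-56) with yaw -2.9°, and the shuttle grip is (477,-301) with yaw -16.7°. The sizes match the given ones, so I'll move above the shuttle.

{"api": "jog_arm", "payload": {
  "deltas": [
    [100,30,25,-8,-4],
    [100,61,50,-16,-8],
    [100,91,75,-24,-12],
    [100,121,99,-32,-16],
    [100,151,124,-40,-20],
    [100,181,148,-48,-24],
    [100,211,173,-56,-28],
    [100,241,197,-64,-32],
    [100,272,222,-72,-34.5],
    [100,302,246,-80,-34.5]
  ]
}}

```text
clock: 0.93
tcp_pos: [478.4, -299.9, 141.8]
ee_rot: [[0.957, -0.29, -0.0], [-0.29, -0.957, 0.0], [-0.001, -0.0, -1.0]]
wrist_force: [0.4, -0.2, 0.1]
grip_width: 93.8
grasp_force: 0.0
```

{"api": "jog_arm", "payload": {
  "deltas": [
    [100,0,0,0,0],
    [100,0,0,0,0],
    [100,0,0,0,0]
  ]
}}

```text
clock: 1.18
tcp_pos: [476.8, -301.7, 142.2]
ee_rot: [[0.958, -0.287, -0.001], [-0.287, -0.958, -0.0], [-0.001, 0.001, -1.0]]
wrist_force: [-0.3, 0.4, 1.0]
grip_width: 94.0
grasp_force: 0.0
```

```bash
python3 - <<'E'
from h import *
s=arm.read_state();print(s['tcp_pos'],s['ee_rot'],s['wrist_force']);p,d=grab('wrist');c=arm.calibration('wrist');print(c)
cv2.imwrite('pics/w1.png',p[:,:,::-1])
E
```

```text
[ 476.80681859 -301.7178798   142.17254774] [[ 9.57845315e-01 -2.87281159e-01 -1.37439706e-03]
 [-2.87281586e-01 -9.57846165e-01 -1.19367538e-04]
 [-1.28216891e-03  5.09174605e-04 -9.99999048e-01]] [-0.32812425  0.40515946  0.97877012]
{'intrinsics': array([[371.64829954,   0.        , 314.74963541],
       [  0.        , 371.64829954, 237.18148313],
       [  0.        ,   0.        ,   1.        ]]), 'hand_eye': array([[ 5.80492843e-06, -9.66702257e-01, -2.55903781e-01,
         7.54528110e+01],
       [ 9.99999806e-01,  1.65081409e-04, -6.00927591e-04,
         2.89733510e-01],
       [ 6.23163016e-04, -2.55903728e-01,  9.66702071e-01,
        -1.62083615e+02],
       [ 0.00000000e+00,  0.00000000e+00,  0.00000000e+00,
         1.00000000e+00]])}
```

View pics/w1.png

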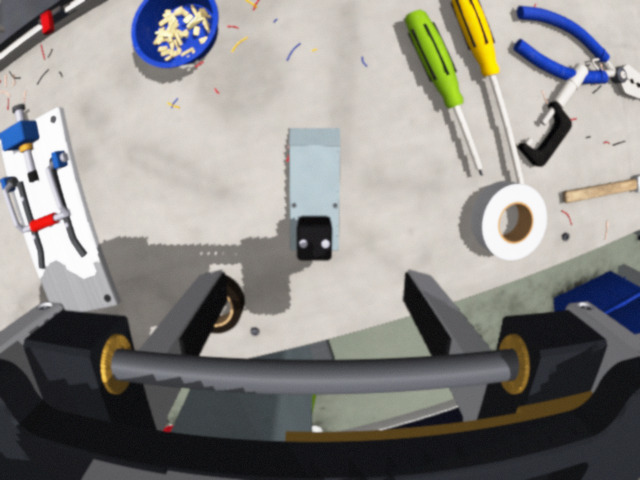

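The wrist view shows the shuttle aligned with the tool. The block-top studs are at (303,243) and (324,243), and the nose corners are at (290,128) and (339,128).

```bash
cat >> h.py <<'E'
def wplane(uv,z,s):
    c=arm.calibration('wrist');K=np.array(c['intrinsics']);H=np.array(c['hand_eye'])
    uv=np.atleast_2d(uv).astype(float);a=(uv-K[:2,2])/K[0,0];r=np.linalg.norm(a,axis=1,keepdims=True)
    ray=np.c_[a/np.maximum(r,1e-9)*np.sin(r),np.cos(r)]@H[:3,:3].T@s['ee_rot'].T
    o=s['ee_rot']@H[:3,3]+s['tcp_pos']
    return o+ray*((z-o[2])/ray[:,2])[:,None]
E
python3 - <<'E'
from h import *
s=arm.read_state()
N=wplane([(290,128),(339,128)],3,s);S=wplane([(303,243),(324,243)],46,s);R=wplane([(297,259),(332,259)],45,s)
print(N,S,R)
d=N.mean(0)-S.mean(0);print(np.hypot(*d[:2]),np.degrees(np.arctan2(d[1],d[0])))
e=N[0]-N[1];print(np.hypot(*e[:2]),np.degrees(np.arctan2(-e[0],e[1])),np.degrees(np.arctan2(s['ee_rot'][1,0],s['ee_rot'][0,0])))
print('roller',wplane([(43,223)],24,s))
E
```

```text
[[ 564.55610692 -308.3177802     3.        ]
 [ 553.22128619 -345.90420871    3.        ]] [[ 481.39104151 -295.08862547   46.        ]
 [ 477.01048205 -309.62318784   46.        ]] [[ 470.72706658 -287.1152096    45.        ]
 [ 463.30098599 -311.75386773   45.        ]]
83.44448046845882 -17.257427241231543
39.25834648525764 -16.78156987716171 -16.774399798524815
roller [[565.07337007 -60.44950271  24.        ]]
```

Grip centre is about (479,-302.5) with yaw -16.8°. The nose-to-grip distance of 83.4 mm agrees with 84. I'll descend and grasp.

{"api": "jog_arm", "payload": {
  "deltas": [
    [70,2,-0.7,-30,0],
    [65,2,-0.7,-60,0],
    [60,2,-0.7,-85,0],
    [60,2,-0.7,-100,0],
    [60,2,-0.7,-110,0],
    [60,2,-0.7,-110,0],
    [60,2,-0.7,-110,0],
    [45,2,-0.7,-110,0],
    [35,2,-0.7,-110,0],
    [30,2,-0.7,-110,0]
  ]
}}

```text
clock: 2.07
tcp_pos: [479.9, -303.0, 33.7]
ee_rot: [[0.958, -0.288, 0.002], [-0.288, -0.958, -0.002], [0.002, 0.001, -1.0]]
wrist_force: [-0.9, 0.0, 0.4]
grip_width: 39.6
grasp_force: 0.0
```

{"api": "jog_arm", "payload": {
  "deltas": [
    [15,0,0,0,0],
    [0,0,0,0,0],
    [0,0,0,0,0],
    [0,0,0,0,0],
    [0,0,0,0,0],
    [0,0,0,0,0]
  ]
}}

```text
clock: 2.57
tcp_pos: [479.6, -302.3, 33.0]
ee_rot: [[0.958, -0.288, 0.001], [-0.288, -0.958, -0.0], [0.001, 0.0, -1.0]]
wrist_force: [-0.4, 1.5, 5.6]
grip_width: 26.0
grasp_force: 30.0
```

Gripped at 26.0 mm width with 30 N. I'll lift and carry to just before the jig.

{"api": "jog_arm", "payload": {
  "deltas": [
    [0,0,0,20,0],
    [0,0,0,45,0],
    [0,-2,15,60,0],
    [0,-7,45,60,2],
    [0,-14,78,60,4],
    [0,-21,111,60,6],
    [0,-28,144,60,8],
    [0,-35,177,60,10],
    [0,-40,210,60,12],
    [0,-44,235,60,13.9]
  ]
}}

```text
clock: 3.4
tcp_pos: [433.1, -64.8, 91.6]
ee_rot: [[0.999, -0.048, -0.003], [-0.048, -0.999, 0.001], [-0.003, -0.001, -1.0]]
wrist_force: [0.4, -0.1, -3.0]
grip_width: 25.7
grasp_force: 30.0
```

{"api": "jog_arm", "payload": {
  "deltas": [
    [0,-2,17,0,0],
    [0,-2,17,0,0],
    [0,-2,17,0,0],
    [0,-2,17,0,0],
    [0,-2,17,0,0]
  ]
}}

```text
clock: 3.82
tcp_pos: [433.7, -51.4, 92.3]
ee_rot: [[0.999, -0.051, -0.0], [-0.051, -0.999, -0.001], [0.0, 0.001, -1.0]]
wrist_force: [0.0, -0.1, -2.8]
grip_width: 25.5
grasp_force: 30.0
```

```bash
python3 - <<'E'
from h import *
s=arm.read_state();print(s['tcp_pos'],s['ee_rot'],s['wrist_force'],s['grip_width']);p,d=grab('wrist')
cv2.imwrite('pics/w2.png',cv2.resize(p[20:320,120:520,::-1],None,fx=2,fy=2,interpolation=cv2.INTER_CUBIC))
E
```

```text
[433.69149722 -51.36433351  92.30188827] [[ 9.98717646e-01 -5.06266975e-02 -2.11822606e-05]
 [-5.06267013e-02 -9.98717476e-01 -5.83356891e-04]
 [ 8.37833904e-06  5.83681209e-04 -9.99999830e-01]] [ 0.04147329 -0.09841115 -2.80511733] 25.494974993389963
```

View pics/w2.png

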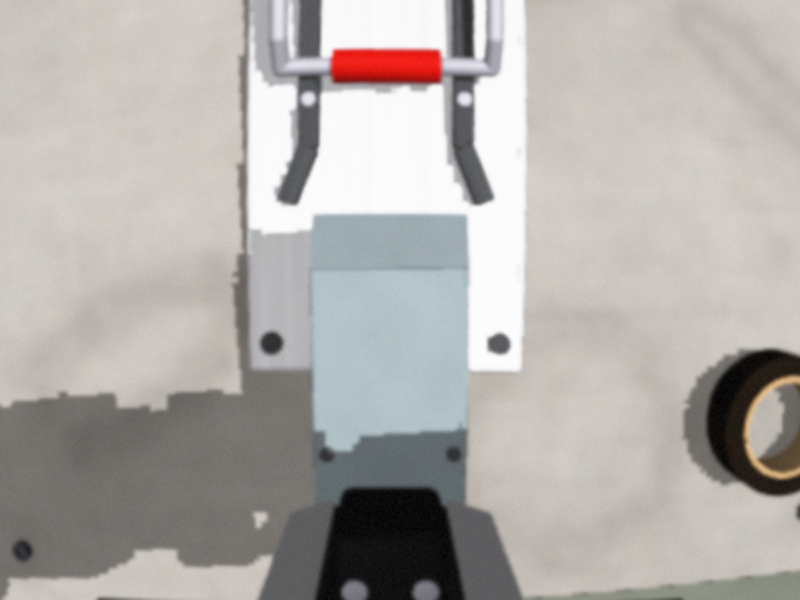

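The shuttle sits well lined up. Nose corners are at (313,215) and (468,215), the roller ends at (332,66) and (441,66), rail screws at (308,99) and (465,99), and the rear holes at (271,343) and (499,344).

```bash
cat > m.py <<'E'
from h import *
def rep(scale,off,nose,zn,holes,screws,roller):
    s=arm.read_state();f=lambda L:(np.array(L)+.5)/scale-.5+off
    P={'nose':wplane(f(nose),zn,s),'holes':wplane(f(holes),10,s),'screws':wplane(f(screws),16,s),'roller':wplane(f(roller),20,s)}
    for k,v in P.items():
        e=v[0]-v[1];print(k,v.mean(0).round(1),'len',np.hypot(*e[:2]).round(1),'yaw',np.degrees(np.arctan2(-e[0],e[1])).round(2),'tool',((v.mean(0)-s['tcp_pos'])@s['ee_rot']).round(1))
    print('tool yaw',np.degrees(np.arctan2(s['ee_rot'][1,0],s['ee_rot'][0,0])))
    a=P['holes'].mean(0);b=P['screws'].mean(0);print('holes->screws',np.degrees(np.arctan2(b[1]-a[1],b[0]-a[0])))
E
python3 -c "
from m import *
rep(2,[120,20],[(313,215),(468,215)],62,[(271,343),(499,344)],[(308,99),(465,99)],[(332,66),(441,66)])"
```

```text
nose [516.3 -56.2  62. ] len 39.7 yaw -2.91 tool [82.7  0.6 30.4]
holes [475.9 -52.4  10. ] len 76.1 yaw -3.21 tool [42.2 -1.3 82.4]
screws [556. -57.  16.] len 49.8 yaw -3.0 tool [122.4  -0.7  76.4]
roller [565.9 -57.5  20. ] len 34.0 yaw -3.01 tool [132.3  -0.7  72.4]
tool yaw -2.9218346845433305
holes->screws -3.330411735848554
```

{"api": "jog_arm", "payload": {
  "deltas": [
    [0,-1,1,-15,0],
    [0,-1,1,-30,0],
    [0,-1,1,-42,0],
    [0,-1,1,-46,0],
    [0,-1,1,-46,0],
    [0,-1,1,-46,0],
    [0,-1,1,-46,0]
  ]
}}

```text
clock: 4.45
tcp_pos: [433.1, -49.9, 47.1]
ee_rot: [[0.999, -0.05, 0.001], [-0.05, -0.999, -0.001], [0.001, 0.0, -1.0]]
wrist_force: [0.4, 0.2, -2.5]
grip_width: 26.0
grasp_force: 30.0
```

```bash
python3 - <<'E'
from h import *
s=arm.read_state();print(s['tcp_pos'],s['ee_rot'],s['wrist_force'],s['grip_width']);p,d=grab('wrist')
cv2.imwrite('pics/w3.png',cv2.resize(p[60:260,190:456,::-1],None,fx=3,fy=3,interpolation=cv2.INTER_CUBIC))
E
```

```text
[433.11667925 -49.88251928  47.08874064] [[ 9.98733794e-01 -5.02871577e-02  1.41757297e-03]
 [-5.02864729e-02 -9.98734702e-01 -5.14679232e-04]
 [ 1.44166108e-03  4.42742797e-04 -9.99998863e-01]] [ 0.43255285  0.20727199 -2.4926311 ] 25.958868555555934
```

View pics/w3.png

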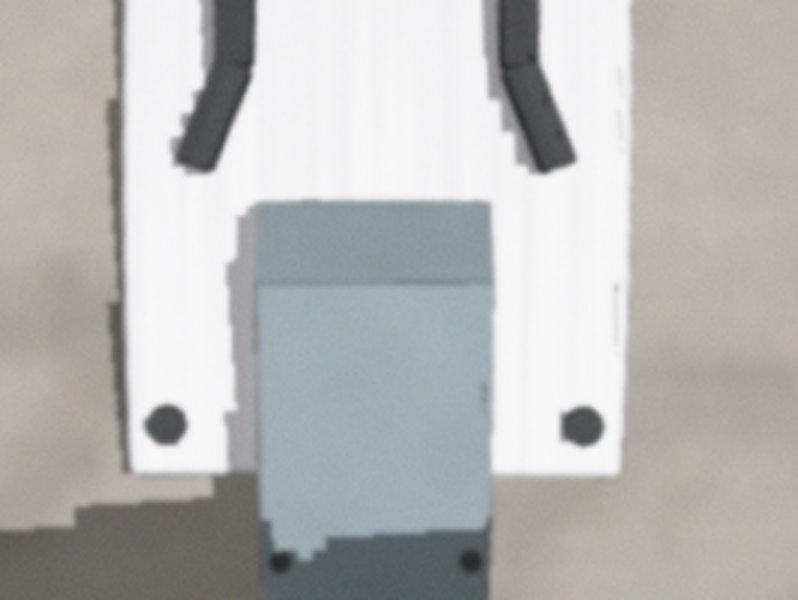

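Nose centre is at column 373.5, the holes' centre at 374 and the channel-mouth centre at 377. I'll turn -0.5° and lower until contact.

{"api": "jog_arm", "payload": {
  "deltas": [
    [0,0,0,-1,-0.5],
    [0,0,0,-2,-0.5],
    [0,0,0,-3,-0.5],
    [0,0,0,-3,-0.5],
    [0,0,0,-3,-0.5]
  ]
}}

```text
clock: 4.92
tcp_pos: [432.3, -49.3, 43.5]
ee_rot: [[0.998, -0.058, -0.0], [-0.058, -0.998, -0.0], [-0.0, 0.0, -1.0]]
wrist_force: [-0.4, -0.9, -2.8]
grip_width: 26.0
grasp_force: 30.0
```

{"api": "jog_arm", "payload": {
  "deltas": [
    [0,0,0,-0.5,0],
    [0,0,0,-1,0],
    [0,0,0,-1,0],
    [0,0,0,-1,0]
  ]
}}

```text
clock: 5.25
tcp_pos: [432.4, -49.4, 43.0]
ee_rot: [[0.998, -0.058, 0.0], [-0.058, -0.998, -0.0], [0.0, 0.0, -1.0]]
wrist_force: [-1.8, 0.8, 4.9]
grip_width: 25.5
grasp_force: 30.0
```

Contact is at TCP z=43.0, as predicted. Now I'll slide into the channel mouth.

{"api": "jog_arm", "payload": {
  "deltas": [
    [0,3,-0.2,0,0],
    [0,6,-0.3,0,0],
    [0,9,-0.5,0,0],
    [0,12,-0.7,0,0],
    [0,15,-0.8,0,0],
    [0,18,-1,0,0],
    [0,21,-1.2,0,0],
    [0,24,-1.3,0,0],
    [0,27,-1.5,0,0],
    [0,30,-1.7,0,0]
  ]
}}

```text
clock: 6.08
tcp_pos: [457.2, -50.2, 42.9]
ee_rot: [[0.998, -0.058, -0.01], [-0.058, -0.998, 0.001], [-0.01, -0.001, -1.0]]
wrist_force: [-10.9, 0.4, 16.6]
grip_width: 25.8
grasp_force: 30.0
```

{"api": "jog_arm", "payload": {
  "deltas": [
    [0,0,0,0,0],
    [0,0,0,0,0]
  ]
}}

```text
clock: 6.25
tcp_pos: [458.8, -50.4, 42.9]
ee_rot: [[0.998, -0.058, -0.007], [-0.058, -0.998, 0.001], [-0.007, -0.001, -1.0]]
wrist_force: [-7.7, 0.5, 13.0]
grip_width: 26.0
grasp_force: 30.0
```

{"api": "jog_arm", "payload": {
  "deltas": [
    [0,0,0,0.5,0],
    [0,0,0,0.5,0],
    [0,0,0,0.5,0],
    [0,0,0,0.5,0]
  ]
}}

```text
clock: 6.58
tcp_pos: [462.7, -51.1, 42.9]
ee_rot: [[0.998, -0.059, 0.001], [-0.059, -0.998, -0.0], [0.001, 0.0, -1.0]]
wrist_force: [-0.3, 0.7, -1.2]
grip_width: 25.6
grasp_force: 30.0
```

```bash
python3 - <<'E'
from h import *
s=arm.read_state();print(s['tcp_pos'],s['ee_rot'].round(4),s['wrist_force'],s['grip_width'],s['wrist_torque']);p,d=grab('wrist')
cv2.imwrite('pics/w4.png',cv2.resize(p[20:220,190:456,::-1],None,fx=3,fy=3,interpolation=cv2.INTER_CUBIC))
E
```

```text
[462.73561643 -51.14997906  42.88242774] [[ 9.983e-01 -5.850e-02  5.000e-04]
 [-5.850e-02 -9.983e-01 -1.000e-04]
 [ 6.000e-04  1.000e-04 -1.000e+00]] [-0.26421363  0.72679406 -1.17197574] 25.598955697133434 [0.11809801 0.05763275 0.04508885]
```

View pics/w4.png

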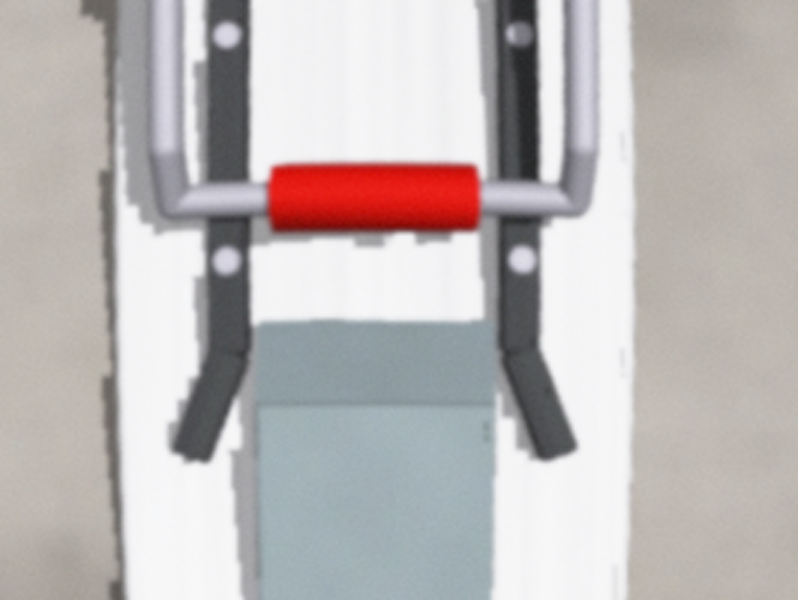

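The nose is centred between the rails (tongue columns 256–494, rails 249–499) with the roller ahead at row 197. Now I'll push under the bail.

{"api": "jog_arm", "payload": {
  "deltas": [
    [0,2,-0.1,0,0],
    [0,4,-0.2,0,0],
    [0,6,-0.3,0,0],
    [0,8,-0.4,0,0],
    [0,10,-0.5,0,0],
    [0,12,-0.7,0,0],
    [0,14,-0.8,0,0],
    [0,16,-0.9,0,0],
    [0,18,-1,0,0],
    [0,20,-1.1,0,0]
  ]
}}

```text
clock: 7.47
tcp_pos: [482.4, -52.1, 43.0]
ee_rot: [[0.998, -0.058, -0.0], [-0.058, -0.998, -0.0], [-0.0, 0.0, -1.0]]
wrist_force: [-2.0, 0.8, 2.2]
grip_width: 25.2
grasp_force: 30.0
```

{"api": "jog_arm", "payload": {
  "deltas": [
    [0,2,-0.1,0,0],
    [0,4,-0.2,0,0],
    [0,6,-0.3,0,0],
    [0,8,-0.4,0,0],
    [0,10,-0.5,0,0],
    [0,11,-0.6,0,0],
    [0,12,-0.7,0,0]
  ]
}}

```text
clock: 8.05
tcp_pos: [487.5, -52.2, 42.9]
ee_rot: [[0.998, -0.057, -0.013], [-0.057, -0.998, 0.001], [-0.013, -0.0, -1.0]]
wrist_force: [-15.7, -0.7, 16.0]
grip_width: 25.6
grasp_force: 30.0
```

{"api": "jog_arm", "payload": {
  "deltas": [
    [0,0,0,0,0],
    [0,0,0,0,0],
    [0,0,0,0,0],
    [0,0,0,0,0]
  ]
}}

```text
clock: 8.38
tcp_pos: [487.9, -52.2, 42.9]
ee_rot: [[0.998, -0.057, -0.013], [-0.057, -0.998, 0.001], [-0.013, -0.0, -1.0]]
wrist_force: [-15.5, -0.4, 14.9]
grip_width: 25.5
grasp_force: 30.0
```

{"api": "jog_arm", "payload": {
  "deltas": [
    [0,0,0,0.3,0],
    [0,1,-0.1,0.3,0],
    [0,2,-0.1,0.3,0],
    [0,3,-0.2,0.3,0],
    [0,3,-0.2,0.3,0],
    [0,3,-0.2,0.3,0]
  ]
}}

```text
clock: 8.88
tcp_pos: [491.5, -52.5, 42.9]
ee_rot: [[0.998, -0.058, -0.012], [-0.058, -0.998, 0.001], [-0.012, -0.0, -1.0]]
wrist_force: [-14.7, 0.2, 10.4]
grip_width: 26.0
grasp_force: 30.0
```

{"api": "jog_arm", "payload": {
  "deltas": [
    [0,1,-0.1,0.1,0],
    [0,2,-0.1,0.1,0],
    [0,3,-0.2,0.1,0],
    [0,4,-0.2,0.1,0],
    [0,4,-0.2,0.1,0],
    [0,4,-0.2,0.1,0]
  ]
}}

```text
clock: 9.38
tcp_pos: [495.5, -52.7, 42.9]
ee_rot: [[0.998, -0.058, -0.012], [-0.058, -0.998, 0.001], [-0.012, -0.0, -1.0]]
wrist_force: [-12.4, -0.1, 9.7]
grip_width: 26.0
grasp_force: 30.0
```

{"api": "jog_arm", "payload": {
  "deltas": [
    [0,1,-0.1,0.1,0],
    [0,2,-0.1,0.1,0],
    [0,3,-0.2,0.1,0],
    [0,4,-0.2,0.1,0],
    [0,5,-0.3,0.1,0],
    [0,5,-0.3,0.1,0],
    [0,5,-0.3,0.1,0]
  ]
}}

```text
clock: 9.97
tcp_pos: [502.8, -53.2, 42.9]
ee_rot: [[0.998, -0.058, -0.007], [-0.058, -0.998, 0.001], [-0.007, -0.0, -1.0]]
wrist_force: [-8.5, -0.4, 5.3]
grip_width: 26.0
grasp_force: 30.0
```

```bash
python3 - <<'E'
from h import *
s=arm.read_state();print(s['tcp_pos'],s['wrist_force']);p,d=grab('wrist')
cv2.imwrite('pics/w5.png',cv2.resize(p[20:220,190:456,::-1],None,fx=3,fy=3,interpolation=cv2.INTER_CUBIC))
E
```

```text
[502.84839735 -53.15892104  42.87728078] [-8.48095692 -0.3726941   5.27826871]
```

View pics/w5.png

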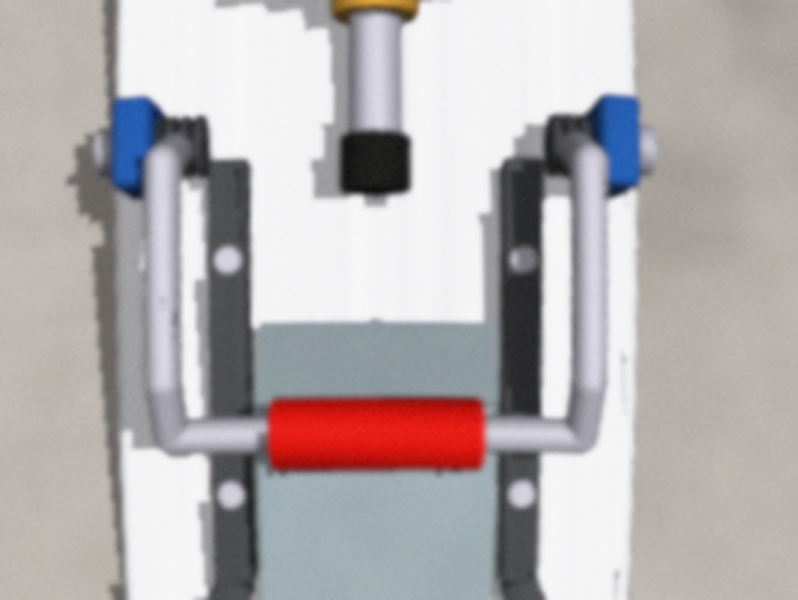

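The tongue lies under the roller with its nose at row 322. The buffer face is at row 190, so the gap is about 21 mm. I'll approach most of it now.

{"api": "jog_arm", "payload": {
  "deltas": [
    [0,2,-0.1,0,0],
    [0,4,-0.2,0,0],
    [0,6,-0.3,0,0],
    [0,8,-0.4,0,0],
    [0,10,-0.5,0,0],
    [0,12,-0.7,0,0],
    [0,14,-0.8,0,0],
    [0,14,-0.8,0,0],
    [0,14,-0.8,0,0]
  ]
}}

```text
clock: 10.77
tcp_pos: [517.3, -54.0, 42.9]
ee_rot: [[0.998, -0.058, -0.006], [-0.058, -0.998, 0.001], [-0.006, -0.0, -1.0]]
wrist_force: [-7.4, 0.5, 5.1]
grip_width: 25.8
grasp_force: 30.0
```

```bash
python3 - <<'E'
from h import *
s=arm.read_state();print(s['tcp_pos'],s['wrist_force']);p,d=grab('wrist')
cv2.imwrite('pics/w6.png',cv2.resize(p[60:210,215:415,::-1],None,fx=4,fy=4,interpolation=cv2.INTER_CUBIC))
E
```

```text
[517.31971481 -53.97426612  42.88734068] [-7.38820618  0.53689315  5.14537369]
```

View pics/w6.png

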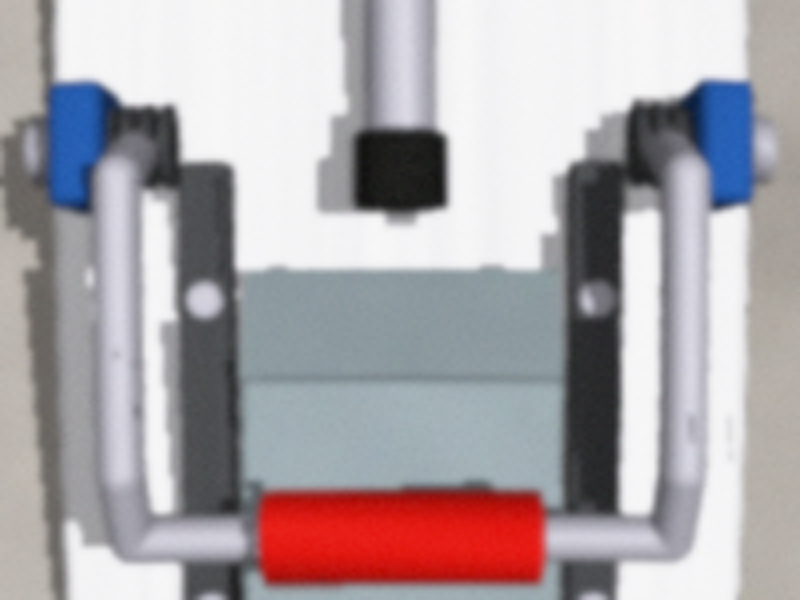

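The nose is at row 270 and the buffer face at row 210, leaving a gap of about 7.5 mm. I'll creep forward from here.

{"api": "jog_arm", "payload": {
  "deltas": [
    [0,1,-0.1,0,0],
    [0,2,-0.1,0,0],
    [0,3,-0.2,0,0],
    [0,4,-0.2,0,0],
    [0,5,-0.3,0,0],
    [0,5,-0.3,0,0],
    [0,5,-0.3,0,0]
  ]
}}

```text
clock: 11.4
tcp_pos: [521.9, -54.2, 42.9]
ee_rot: [[0.998, -0.058, -0.007], [-0.058, -0.998, 0.001], [-0.007, -0.0, -1.0]]
wrist_force: [-8.0, -0.2, 5.1]
grip_width: 25.9
grasp_force: 30.0
```

{"api": "jog_arm", "payload": {
  "deltas": [
    [0,0.5,0,0,0],
    [0,1,-0.1,0,0],
    [0,1,-0.1,0,0],
    [0,1,-0.1,0,0]
  ]
}}

```text
clock: 11.73
tcp_pos: [522.6, -54.3, 42.9]
ee_rot: [[0.998, -0.058, -0.008], [-0.058, -0.998, 0.001], [-0.008, -0.0, -1.0]]
wrist_force: [-8.1, -0.2, 5.6]
grip_width: 26.1
grasp_force: 30.0
```

{"api": "jog_arm", "payload": {
  "deltas": [
    [0,0.5,0,0,0],
    [0,1,-0.1,0,0],
    [0,1,-0.1,0,0],
    [0,1,-0.1,0,0]
  ]
}}

```text
clock: 12.07
tcp_pos: [523.7, -54.3, 42.9]
ee_rot: [[0.998, -0.058, -0.007], [-0.058, -0.998, 0.001], [-0.008, -0.0, -1.0]]
wrist_force: [-8.1, 0.6, 5.1]
grip_width: 25.8
grasp_force: 30.0
```

{"api": "jog_arm", "payload": {
  "deltas": [
    [0,0.5,0,0,0],
    [0,1,-0.1,0,0],
    [0,1,-0.1,0,0],
    [0,1,-0.1,0,0]
  ]
}}

```text
clock: 12.4
tcp_pos: [524.5, -54.4, 42.9]
ee_rot: [[0.998, -0.058, -0.008], [-0.058, -0.998, 0.001], [-0.008, -0.0, -1.0]]
wrist_force: [-9.3, 0.9, 6.4]
grip_width: 25.9
grasp_force: 30.0
```

{"api": "jog_arm", "payload": {
  "deltas": [
    [0,0.5,0,0,0],
    [0,1,-0.1,0,0],
    [0,1,-0.1,0,0],
    [0,1,-0.1,0,0]
  ]
}}

```text
clock: 12.73
tcp_pos: [524.5, -54.4, 42.9]
ee_rot: [[0.998, -0.058, -0.01], [-0.058, -0.998, 0.001], [-0.01, -0.001, -1.0]]
wrist_force: [-11.3, 0.2, 7.1]
grip_width: 25.9
grasp_force: 30.0
```

Contact felt at TCP x≈524.4. I'll press on gently.

{"api": "jog_arm", "payload": {
  "deltas": [
    [0,0.5,0,0,0],
    [0,1,-0.1,0,0],
    [0,1.5,-0.1,0,0],
    [0,1.5,-0.1,0,0],
    [0,1.5,-0.1,0,0]
  ]
}}

```text
clock: 13.15
tcp_pos: [524.8, -54.4, 42.9]
ee_rot: [[0.998, -0.058, -0.012], [-0.058, -0.998, 0.001], [-0.012, -0.001, -1.0]]
wrist_force: [-13.4, -0.5, 8.6]
grip_width: 25.3
grasp_force: 30.0
```

{"api": "jog_arm", "payload": {
  "deltas": [
    [0,0.5,0,0,0],
    [0,1,-0.1,0,0],
    [0,1,-0.1,0,0],
    [0,1,-0.1,0,0]
  ]
}}

```text
clock: 13.48
tcp_pos: [525.1, -54.4, 42.9]
ee_rot: [[0.998, -0.058, -0.013], [-0.058, -0.998, 0.001], [-0.013, -0.001, -1.0]]
wrist_force: [-14.6, 0.6, 10.9]
grip_width: 25.8
grasp_force: 30.0
```

{"api": "jog_arm", "payload": {
  "deltas": [
    [0,0.5,0,0,0],
    [0,1,-0.1,0,0],
    [0,1.5,-0.1,0,0],
    [0,1.5,-0.1,0,0],
    [0,1.5,-0.1,0,0]
  ]
}}

```text
clock: 13.9
tcp_pos: [525.5, -54.4, 42.9]
ee_rot: [[0.998, -0.058, -0.015], [-0.057, -0.998, 0.002], [-0.016, -0.001, -1.0]]
wrist_force: [-17.2, -0.3, 12.4]
grip_width: 26.1
grasp_force: 30.0
```

{"api": "jog_arm", "payload": {
  "deltas": [
    [0,-1,0,0,0],
    [0,-2,0.1,0,0],
    [0,-3,0.1,0,0],
    [0,-4,0.2,0,0],
    [0,-5,0.2,0,0],
    [0,-5,0.2,0,0],
    [0,-5,0.2,0,0]
  ]
}}

```text
clock: 14.48
tcp_pos: [525.5, -54.5, 42.9]
ee_rot: [[0.998, -0.058, -0.006], [-0.058, -0.998, 0.001], [-0.006, -0.001, -1.0]]
wrist_force: [-6.7, 1.4, 2.7]
grip_width: 26.1
grasp_force: 30.0
```

{"api": "jog_arm", "payload": {
  "deltas": [
    [0,-0.5,0,0,0],
    [0,-1,0,0,0],
    [0,-1.5,0.1,0,0],
    [0,-1.5,0.1,0,0]
  ]
}}

```text
clock: 14.82
tcp_pos: [525.5, -54.5, 42.9]
ee_rot: [[0.998, -0.059, -0.003], [-0.059, -0.998, 0.001], [-0.003, -0.001, -1.0]]
wrist_force: [-4.1, 2.2, -0.5]
grip_width: 25.8
grasp_force: 30.0
```

{"api": "jog_arm", "payload": {
  "deltas": [
    [35,0,0,0,0],
    [45,0,0,0,0],
    [50,0,0,0,0],
    [50,0,0,0,0],
    [50,0,0,0,0]
  ]
}}

```text
clock: 15.23
tcp_pos: [528.0, -55.4, 43.9]
ee_rot: [[0.998, -0.058, 0.002], [-0.058, -0.998, -0.001], [0.002, 0.001, -1.0]]
wrist_force: [-0.3, -0.4, 0.5]
grip_width: 47.1
grasp_force: 0.0
```

{"api": "jog_arm", "payload": {
  "deltas": [
    [50,-1,0,10,0],
    [50,-2,0,30,0],
    [50,-3,0,55,0],
    [50,-4,0,75,0],
    [50,-4,0,75,0],
    [50,-4,0,75,0]
  ]
}}

```text
clock: 15.73
tcp_pos: [523.8, -55.3, 120.1]
ee_rot: [[0.998, -0.058, 0.004], [-0.058, -0.998, -0.001], [0.004, 0.001, -1.0]]
wrist_force: [-0.3, 0.3, -0.3]
grip_width: 46.6
grasp_force: 0.0
```

```bash
python3 - <<'E'
from h import *
s=arm.read_state();print(s['tcp_pos'],s['wrist_force'],s['grip_width'],s['clock']);p,d=grab('wrist')
cv2.imwrite('pics/w7.png',cv2.resize(p[60:260,190:456,::-1],None,fx=3,fy=3,interpolation=cv2.INTER_CUBIC))
E
```

```text
[523.82812605 -55.3170155  120.06803298] [-0.34622895  0.34227194 -0.31829477] 46.59451081524093 15.7333
```

View pics/w7.png

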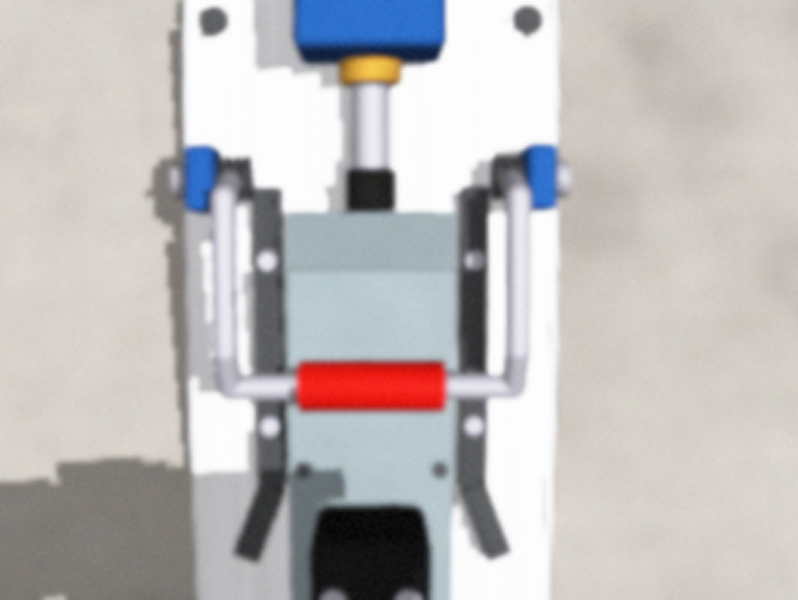

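The nose sits against the buffer at row 211. The shuttle is straight between the rails with the roller on its tongue, and the gripper is clear. I'm handing it in.

```bash
python3 -c "
from cell import arm
print(arm.sign_off())"
```

```text
the job is handed in; nothing more can be done
None
```

I loaded the shuttle nose first under the bail, pressed it home with an estimated 5 N on the stop, released it straight between the rails and handed the job in; sign-off returned no verdict, and the force left on the stop after release was not measured.

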